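# Settle a mirror head into its kinematic seats and lock it

## Task

Put the mirror head back on the rotation stage: set its three ball feet gently down on the steel ring, its index line towards the stage's front line, twist it by feel until all three feet drop home into the cone, groove and flat seats, and let go of it there. Only then swing the red-knobbed keeper all the way over the plate's rim. Never press or drop the head hard on the stage or tip it over, and leave the things lying around where they are.

Things in the scene. Friction and masses are not known exactly. Their poses are not given: they have to be found in the camera images.
- rotary_base: Black rotation stage bolted to the bench: slab 130 (x) by 172 (y, from -101 to +71) by 10 mm. Origin under the ring's axis, at the slab's underside; z up; a short white line at the collar's front marks -x. Collar to 16 mm, 114 mm turning ring above it with a bright steel seat ring on top (radii 26 to 54 mm). Drive knob at +y, keeper pillar at -y.
- ring_centre (a point): Point on the axis at the steel ring's flat top, 32 mm up; axes as the stage's, not the ring's. Seats at radius 40 mm: a 90-degree cone (10 mm mouth), a V groove aimed at it, a flat pocket (18 mm wide, 2.5 deep), at 180, 55 and -55 deg plus the ring's locked, unreported angle, within 0.6 rad either way; long white rim mark at the cone; polished. Home, the feet's bottoms are 2.5 mm below this point.
- mirror_head: Loose, 0.3 to 0.55 kg: black round plate 100 mm across, 8 mm thick, with a dark 40 mm mirror cube on its centre. Origin on its axis, level with the bottoms of its three 12 mm steel ball feet; plate top at 16 mm, cube from 16 to 56 mm. Feet at radius 40 mm, at 180, 55 and -55 deg from its x axis; white index line over the 180-deg foot. Blank cube faces to grip: +y, -y; glass ports: -x and top.
- keeper_knob (a point): Middle of the keeper's upright red knob: 15 mm across, 22 mm tall, from 52.5 to 74.5 mm above the bench, 45 mm from the pivot. Open, it lies on the pivot's -x side; closed, on its -y side (stage axes). z up.
- keeper_pivot (a point): Vertical hinge axis of the keeper, a flat aluminium bar: 78 mm from the ring's axis towards the stage's -y, point 52.5 mm above the bench. The finger on the side away from the knob is 33 mm long, 13 mm wide, its underside 47 mm above the bench: 1.5 mm over a seated plate, but it strikes a plate that sits high. Axes turn with it.
- keeper (a joint): Angle of the keeper in rad: 0 open, finger along the stage's +x, beside the plate; grows counterclockwise seen from above to 1.57, its stop, where the finger points at the ring's axis over the plate's rim. Starts at 0 to 0.35; stays where it is left; about 1 to 2 N at the knob move it.
- lens_tube: Black threaded lens tube standing on end, 30 mm across, 40 mm high, a bystander near the front of the stage. Origin under its centre.
- red_screwdriver: Red-handled screwdriver, 162 mm long, 18 mm thick, a bystander behind the stage. Origin under its middle.
- slotted_block: Flat black slotted base block, 25 by 50 by 10 mm, a bystander behind the mirror head's first place. Origin under its centre.
There are look-alikes about, which are no part of the job. What is shaped like the mirror_head but green is not meant.

How it is judged:
On the way, in this order (a step that is already met when the one before it is completed fails the run):
1. the mirror head is lifted clear of the bench (height (world z) of mirror_head above 0.034 m), for 0.1 s.
2. all three feet are home in their seats, the head let go, the keeper still open (z of mirror_head in the frame of rotary_base between 0.028 and 0.0305 m and horizontal distance between mirror_head and ring_centre below 0.002 m and angle between mirror_head's own z axis and vertical below 0.012 rad and contact force between the fingers and mirror_head below 0.1 N and linear speed of mirror_head below 0.01 m/s and value of joint keeper below 0.6 rad), for 0.2 s.
3. the keeper is swung over the plate's rim (value of joint keeper above 1.4 rad and z of mirror_head in the frame of rotary_base between 0.028 and 0.0305 m and horizontal distance between mirror_head and ring_centre below 0.002 m and angle between mirror_head's own z axis and vertical below 0.012 rad), for 0.1 s.
At the end, for the whole second after the job is handed in: The head stands released and at rest with all three feet home: level within 0.012 rad, its origin 28 to 30.5 mm above the bench and within 2 mm of the ring's axis; the keeper stands at 1.4 rad or more (all of step 3 and contact force between the fingers and mirror_head below 0.1 N and linear speed of mirror_head below 0.01 m/s); the robot touches nothing.
It fails at once if the mirror head is pressed, dropped or struck on the stage or its keeper with more than 20 N (contact force between mirror_head and rotary_base above 20 N).
It fails at once if the mirror head is tipped by more than 0.3 rad (angle between mirror_head's own z axis and vertical above 0.3 rad).
It fails at once if a bystander is moved by more than 15 mm (distance of any of lens_tube, red_screwdriver, slotted_block from where it was at the start of the episode above 0.015 m).
It also fails if it takes over 72 s, if anything falls off the work surface, if the arm or the gripper's body presses on something with over 40 N, if the wrist force passes 120 N, or if a joint passes its speed limit or range.

## Robot

A 6-joint arm with a two-finger parallel gripper is mounted at the origin on a cart in front of the work surface, level with it; the furniture and walls round the work are solid. World frame = base frame: x ahead of the robot, y to its left, z up, the work surface at z = 0. Lengths are in m, angles in rad, forces in N, time in s.
With the tool pointing down it reaches from about 0.35 to 0.775 m from the base axis. Payload 7.3 kg.
Tool frame: the origin (TCP) lies midway between the tips of the shut fingers; the grasp point (between the pads) lies 19 mm behind it; z points along the fingers, y is the line along which they close (so a half turn about z gives the same grasp; the last joint's range is limited). The gripper opens to 92 mm and grips with 3 to 60 N. Pads are 19 mm wide; open, the fingers measure 130 mm over their backs; the gripper's body (75 mm by 190 mm) begins 47 mm behind the grasp point.
Start: joints at [-1.473, 0.342, 1.524, -0, 1.275, -0.146], TCP at [0.127, -0.509, 0.227] pointing down, gripper open.
Joint ranges: [-2.53, 2.53], [-0.77, 2.02], [0.04, 2.7], [-1, 4.14], [0.28, 2.66], [-3.11, 3.11]. Speed limits (rad/s): [2.57, 2.57, 3.14, 3.14, 3.14, 3.14].

## Interface

Orientations are given as a unit quaternion [w, x, y, z].
In Python, from rig import * gives the robot as it stands.
- The arm moves only by the shell command python3 -m pendant 'ROWS'. ROWS is a JSON object whose one key "series" holds one flat list of numbers, 7 for each row, row after row: the shift along the tool's x, y, z in m, then the turn, a rotation vector about the tool's x, y, z in rad, then the finger opening in m, from 0 to 0.0918. In form: {"series": [tx, ty, tz, wx, wy, wz, hand, tx, ty, tz, wx, wy, wz, hand, ...]}. A call has 1 to 20 rows; each row shifts and turns the commanded pose from where the row before left it, along the tool's axes as they then stand; what a row does not reach is not made up. A row lasts 1/8 s, in which the tool goes at most 62.5 mm and 10.7 degrees, less where a joint would pass 70% of its speed; a pose out of reach is approached as far as the arm can. A call is refused whole if a number of a shift passes 0.0625 or a number of a turn 0.188, either way. A call with a gripper value outside its range is refused whole. The fingers move at their own pace and stop on an object; the grip force is fixed at half the most. Time passes only in rows, so rows that do not move let the fingers close. It gives the time, the measured TCP pose, the force, the opening and the grip force at its end, in the units of the state.
- get_obs(): the state, without advancing time (a new reading comes with each control period).
- camera(name): name is "scene" or "top"; returns a dict with "img" (420x560x3 uint8, red, green, blue), "fx", "fy", "cx", "cy" (pixels), "R" (3x3) and "t" (3): a world point X has camera coordinates R X + t. Camera axes: x right, y down, z forward; pixel columns grow to the right and rows downward; lengths in m; the calibration is good to about 2 mm. A picture is of the moment at which its call begins. There is no depth.
- job_done(): hands the job in; it is judged then, once.
The state is a dict: "clock": time; "joint_positions": joint angles; "qd": joint speeds; "joint_torque": joint torques, N m; "tool_pos": TCP position; "tcp_rot": TCP orientation; "ft_force": force on the tool from outside, world axes, zero at the start; "moment": the same for the moment, N m; "gripper_width": finger opening in m; "grasp_force": force on a finger pad.
Only numpy, scipy, OpenCV 4.12 (cv2) and the standard library are available. Lean on these libraries where they do the work, as an engineer would, in place of code of your own. Each camera call takes 0.05 s, during which the arm holds its last target. There are 200 camera calls.

## Working session

There is one attempt and no reset: what is moved stays moved. The work goes in short steps, Python scripts to look and compute and a shell command to move; the robot and the scene stay as the last step left them, time stands still between calls to the robot, and variables do not carry over. Pictures are saved under pics/ and viewed, at most 10 in all, crops included, and the job is handed in when it is done.

```bash
mkdir -p pics; python3 - <<'E'
from rig import *
import cv2
o=get_obs(); print(o['clock'],o['tool_pos'],o['tcp_rot'],o['gripper_width'])
for n in ('scene','top'):
    c=camera(n); cv2.imwrite(f'pics/{n}0.png',c['img'][:,:,::-1]); print(n,c['fx'],c['cx'],c['cy'],c['R'],c['t'])
E
```

```text
0.0 [ 0.12670802 -0.50904894  0.22602533] [-7.99630628e-04  9.92575328e-01  1.21628856e-01  5.33404319e-06] 0.09165692748703683
scene 437.18278292974975 276.1713147892137 211.84342438226176 [[-0.82479204 -0.56514603 -0.01811201]
 [-0.38171112  0.58014129 -0.71953645]
 [ 0.4171507  -0.58655438 -0.69421845]] [0.41813896 0.26465932 0.78818672]
top 389.9967341164742 283.40000018426696 203.20142993085338 [[-0.01777759 -0.99932525  0.03214039]
 [-0.99808001  0.01582954 -0.05988093]
 [ 0.05933176 -0.03314322 -0.99768796]] [-0.02487973  0.50558461  0.88781212]
```

View pics/scene0.png

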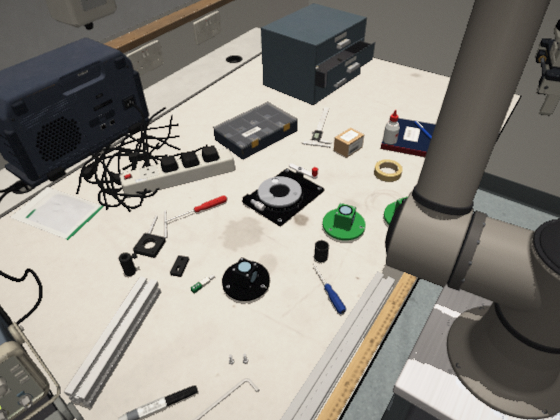

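View pics/top0.png

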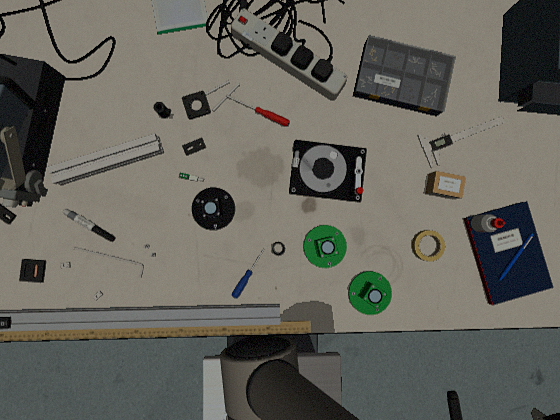

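The scene shows the head (black disc) at top (213,208) / scene (246,280), and the stage at top (324,168) / scene (281,192) with the red knob at top (359,190) / scene (315,171). I'll enlarge both.

```bash
python3 - <<'E'
import cv2,numpy as np
t=cv2.imread('pics/top0.png');s=cv2.imread('pics/scene0.png')
def c(im,u,v,w=100,h=75):
    z=cv2.resize(im[v:v+h,u:u+w],(400,300),interpolation=cv2.INTER_CUBIC)
    z=np.clip(z.astype(float)**0.6*255**0.4,0,255).astype(np.uint8)
    return z
cv2.imwrite('pics/c1.png',np.vstack([np.hstack([c(t,165,170),c(t,280,130)]),np.hstack([c(s,200,235),c(s,235,150)])]))
E
```

```text
(no output)
```

View pics/c1.png

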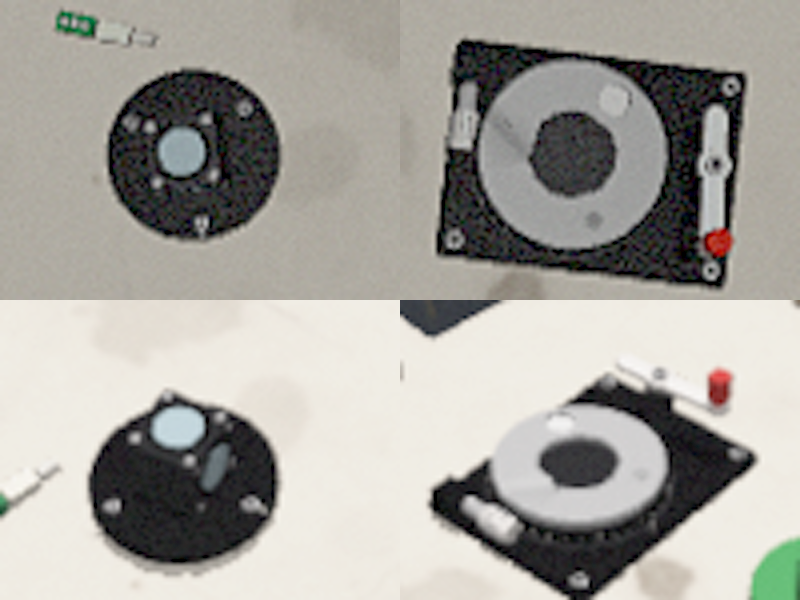

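Crop positions (px): the cone is at (594,221), the flat pocket at (614,98), the groove at (508,135) and the ring centre at (573,153). The knob top is at (718,240) and the head's index foot at (203,222). Next I fit poses from both views.

```bash
cat > h.py <<'E'
import numpy as np,cv2
from scipy.optimize import least_squares,minimize
from scipy.ndimage import map_coordinates
def proj(c,X):
    X=np.atleast_2d(X); p=X@np.array(c['R']).T+np.array(c['t'])
    return np.c_[c['fx']*p[:,0]/p[:,2]+c['cx'],c['fy']*p[:,1]/p[:,2]+c['cy']]
def tri(cs,uvs):
    f=lambda X:np.concatenate([proj(c,X)[0]-uv for c,uv in zip(cs,uvs)])
    r=least_squares(f,[.5,0,.03]); return r.x,np.abs(r.fun).max()
def ray(c,uv,z):
    return least_squares(lambda a:proj(c,[a[0],a[1],z])[0]-uv,[.5,0]).x
A=np.linspace(0,2*np.pi,180,endpoint=False)
def circ(x,y,z,r): return np.c_[x+r*np.cos(A),y+r*np.sin(A),0*A+z]
def samp(c,g,X):
    p=proj(c,X); return map_coordinates(g,[p[:,1],p[:,0]],order=1)
def fitc(c,x0,z,r,sgn,d=.003):
    g=cv2.GaussianBlur(c['img'].mean(2).astype(float),(0,0),.6)
    f=lambda a:-sgn*np.mean(np.clip(samp(c,g,circ(a[0],a[1],z,r-d))-samp(c,g,circ(a[0],a[1],z,r+d)),-80,80))
    return minimize(f,x0,method='Nelder-Mead',options=dict(initial_simplex=[x0,np.add(x0,[.004,0]),np.add(x0,[0,.004])],xatol=1e-5)).x
E
python3 - <<'E'
from rig import *
from h import *
import pickle
T,S=camera('top'),camera('scene'); pickle.dump((T,S),open('im.pkl','wb'))
def tc(u,v): return np.array([165+u/4 if u<400 else 280+(u-400)/4,170-0+0+ v/4 if u<400 else 130+v/4])-.375
def sc(u,v): v-=300; return np.array([200+u/4 if u<400 else 235+(u-400)/4,235+v/4 if u<400 else 150+v/4])-.375
for n,a,b in [('ring',(573,153),(580,463)),('cone',(594,221),(641,475)),('flat',(614,98),(561,423)),('pivot',(715,163),(660,374)),('knobtop',(718,238),(720,374)),
  ('cubetop',(182,152),(178,427)),('idxfoot',(203,222),(253,503)),('foot2',(130,122),(113,506)),
  ('slabTL',(458,40),(432,505)),]:
    x,e=tri((T,S),(tc(*a),sc(*b))); print(n,x.round(4),e.round(2))
c0=ray(T,tc(573,153),.032);h0=ray(T,tc(194,155),.016)
for c in (T,S):
    print('ring',fitc(c,c0,.032,.054,1).round(4),'inner',fitc(c,c0,.032,.026,-1).round(4),'head16',fitc(c,h0,.016,.05,-1).round(4),'head8',fitc(c,h0,.008,.05,-1).round(4))
for p in [(458,40),(745,73),(723,287),(437,254)]: print('corner',ray(T,tc(*p),.010).round(4))
for p in [(130,122),(246,107),(203,222)]: print('foot',ray(T,tc(*p),.016).round(4))
print('cube',ray(T,tc(182,152),.056),ray(S,sc(178,427),.056))
for p,z in [((594,221),.03),((614,98),.03),((508,135),.03)]: print('seat',ray(T,tc(*p),z).round(4))
for p in [(641,475),(561,423),(545,485)]: print('seatS',ray(S,sc(*p),.03).round(4))
E
```

```text
ring [ 0.5832 -0.1255  0.0313] 0.43
cone [ 0.5442 -0.1361  0.0324] 0.13
flat [ 0.6145 -0.1498  0.0322] 0.51
pivot [ 0.5731 -0.2018  0.055 ] 0.37
knobtop [ 0.5284 -0.1974  0.0772] 0.68
cubetop [0.4955 0.1291 0.0566] 0.01
idxfoot [0.4563 0.1231 0.0158] 0.41
foot2 [0.5146 0.1645 0.0162] 0.32
slabTL [ 0.6537 -0.0626  0.0089] 0.83
ring [ 0.5833 -0.1256] inner [ 0.5833 -0.1248] head16 [0.4964 0.1286] head8 [0.4965 0.1288]
ring [ 0.5798 -0.1249] inner [ 0.5822 -0.1258] head16 [0.4939 0.1305] head8 [0.4976 0.1263]
corner [ 0.655  -0.0615]
corner [ 0.6335 -0.2312]
corner [ 0.5069 -0.2143]
corner [ 0.5288 -0.0468]
foot [0.5153 0.165 ]
foot [0.5229 0.0985]
foot [0.4572 0.1237]
cube [0.49550701 0.12922775] [0.49575569 0.12877655]
seat [ 0.5447 -0.1363]
seat [ 0.6158 -0.1496]
seat [ 0.595  -0.0879]
seatS [ 0.5454 -0.1385]
seatS [ 0.6149 -0.1526]
seatS [ 0.5895 -0.0985]
```

```bash
cat > plan.py <<'E'
import sys,numpy as np
from rig import *
from scipy.spatial.transform import Rotation as Ro
# plan.py x y z yaw_deg : remaining motion in tool axes
o=get_obs(); q=np.array(o['tcp_rot']); R=Ro.from_quat(np.roll(q,-1))
t=np.array([float(v) for v in sys.argv[1:4]]); a=np.deg2rad(float(sys.argv[4]))
G=Ro.from_matrix(np.array([[np.cos(a),np.sin(a),0],[np.sin(a),-np.cos(a),0],[0,0,-1]]))
print('t',round(o['clock'],2),'pos',np.round(o['tool_pos'],4),'F',np.round(o['ft_force'],1),'w',round(o['gripper_width'],4))
print('shift',R.inv().apply(t-np.array(o['tool_pos'])).round(4),'turn',(R.inv()*G).as_rotvec().round(4))
E
python3 -m pendant '{"series":[0.0434,-0.0226,0,0,0,0,0.09, 0.0434,-0.0226,0,0,0,0,0.09, 0.0434,-0.0226,0,0,0,0,0.09, 0.0434,-0.0226,0,0,0,0,0.09, 0.0434,-0.0226,0,0,0,0,0.09, 0.0434,-0.0226,0,0,0,0,0.09, 0.0434,-0.0226,0,0,0,0,0.09, 0.0434,-0.0226,0,0,0,0,0.09, 0.0206,-0.0437,0,0,0,0,0.09, 0.0206,-0.0437,0,0,0,0,0.09, 0.0206,-0.0437,0,0,0,0,0.09, 0.0206,-0.0437,0,0,0,0,0.09, 0.0206,-0.0437,0,0,0,0,0.09, 0.0206,-0.0437,0,0,0,0,0.09, 0.0206,-0.0437,0,0,0,0,0.09, 0.0206,-0.0437,0,0,0,0,0.09, 0,0,0,0,0,0,0.09]}'; python3 plan.py 0.4960 0.1290 0.10 6.9
```

```text
clock: 2.33
tool_pos: [0.4955, 0.1315, 0.2263]
tcp_rot: [-0.0, 0.992, 0.124, -0.0]
ft_force: [-0.3, -0.4, 0.8]
gripper_width: 0.0901
grasp_force: 0.0
t 2.33 pos [0.4955 0.1315 0.2263] F [-0.3 -0.4  0.8] w 0.0901
shift [-1.000e-04  2.600e-03  1.263e-01] turn [-0.0005  0.0003  0.1278]
```

```bash
python3 -m pendant '{"series":[0,0.0026,0.042,0,0,0.064,0.09, 0,0,0.042,0,0,0.064,0.09, 0,0,0.042,0,0,0,0.09, 0,0,0,0,0,0,0.09, 0,0,0,0,0,0,0.09]}' >/dev/null; python3 plan.py 0.4960 0.1290 0.022 6.9
python3 - <<'E'
from rig import *
import cv2,numpy as np
t=camera('top')['img'][160:235,165:265,::-1];s=camera('scene')['img'][225:300,195:295,::-1]
z=np.hstack([cv2.resize(i,(400,300),interpolation=cv2.INTER_CUBIC) for i in (t,s)]); z=(z.astype(float)**.6*255**.4).clip(0,255)
cv2.imwrite('pics/g1.png',z)
E
```

```text
t 2.95 pos [0.4971 0.1258 0.1021] F [ 0.3 -0.1  0.4] w 0.0901
shift [-0.0009 -0.0033  0.0801] turn [ 0.0003 -0.0018 -0.0051][ WARN:0@4.342] global loadsave.cpp:1063 imwrite_ Unsupported depth image for selected encoder is fallbacked to CV_8U.
```

View pics/g1.png

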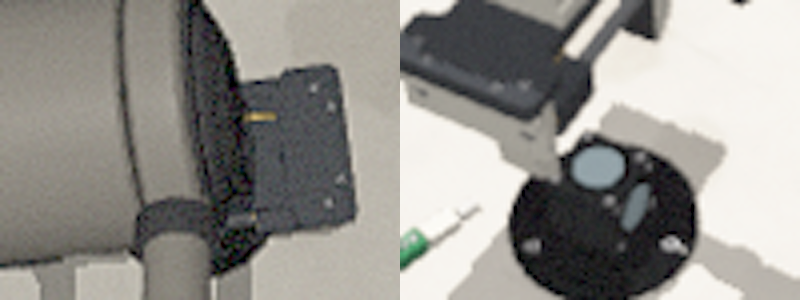

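The gripper is over the head with its fingers on the blank ±y faces, clear of the index and port side. Descending now.

```bash
python3 -m pendant '{"series":[-0.0009,-0.0033,0.02,0,0,-0.005,0.09, 0,0,0.02,0,0,0,0.09, 0,0,0.02,0,0,0,0.09, 0,0,0.012,0,0,0,0.09, 0,0,0.006,0,0,0,0.09,0,0,0,0,0,0,0.09,0,0,0,0,0,0,0.09]}' >/dev/null; python3 plan.py 0.4960 0.1290 0.022 6.9
python3 -m pendant '{"series":[0,0,0,0,0,0,0.06,0,0,0,0,0,0,0.05,0,0,0,0,0,0,0.042,0,0,0,0,0,0,0.03,0,0,0,0,0,0,0.03,0,0,0,0,0,0,0.03,0,0,0,0,0,0,0.03]}'
```

```text
t 3.92 pos [0.4954 0.1295 0.0233] F [-0.3  0.1  0.1] w 0.0901
shift [0.0005 0.0005 0.0013] turn [ 0.0001 -0.0012  0.0004]
clock: 4.8
tool_pos: [0.4949, 0.1295, 0.0227]
tcp_rot: [0.0, 0.998, 0.06, 0.0]
ft_force: [-0.4, 0.7, 0.6]
gripper_width: 0.0397
grasp_force: 30.0
```

```bash
python3 -m pendant '{"series":[0,0,-0.01,0,0,0,0.03,0,0,-0.02,0,0,0,0.03,0,0,-0.03,0,0,0,0.03,0,0,-0.03,0,0,0,0.03,0,0,-0.03,0,0,0,0.03,0,0,-0.01,0,0,0,0.03,0.0081,0.0376,0,0,0,0,0.03,0.0081,0.0376,0,0,0,0,0.03,0.0081,0.0376,0,0,0,0,0.03,0.0081,0.0376,0,0,0,0,0.03,0.0081,0.0376,0,0,0,0,0.03,0.0081,0.0376,0,0,0,0,0.03,0.0081,0.0376,0,0,0,0,0.03,0,0,0,0,0,-0.087,0.03,0,0,0,0,0,-0.087,0.03,0,0,0,0,0,0,0.03,0,0,0,0,0,0,0.03]}'; python3 plan.py 0.583 -0.1252 0.09 16.8
python3 - <<'E'
from rig import *
import cv2,numpy as np
for k in range(1):
    t=camera('top')['img'][:,:,::-1];s=camera('scene')['img'][:,:,::-1]
f=lambda i:(cv2.resize(i,(400,300),interpolation=cv2.INTER_CUBIC)**.6*255**.4).clip(0,255).astype(np.uint8)
cv2.imwrite('pics/p1.png',np.hstack([f(t[130:205,275:375]),f(s[120:218,220:350])]))
E
```

```text
clock: 6.92
tool_pos: [0.5826, -0.1248, 0.1521]
tcp_rot: [-0.0, 0.989, 0.146, -0.0]
ft_force: [-0.4, -0.3, -2.8]
gripper_width: 0.0399
grasp_force: 30.0
t 6.92 pos [ 0.5826 -0.1248  0.1521] F [-0.4 -0.3 -2.8] w 0.0399
shift [0.0003 0.0005 0.0621] turn [-0.0006  0.0009  0.0001]
```

View pics/p1.png

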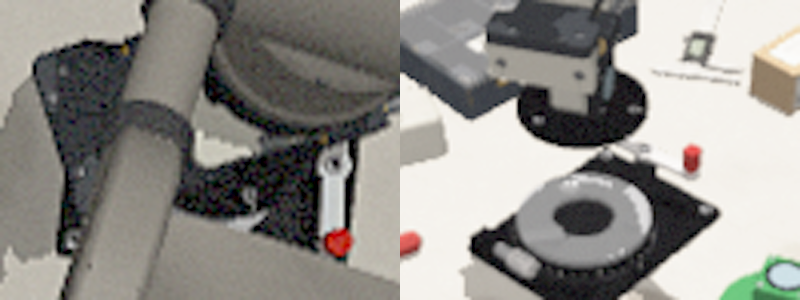

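The head hangs level over the ring in the scene view, with the ring free below it and the keeper open. Lowering to just above contact.

```bash
python3 -m pendant '{"series":[-0.0003,0.0006,0.02,0,0,0,0.03,0,0,0.025,0,0,0,0.03,0,0,0.025,0,0,0,0.03,0,0,0.016,0,0,0,0.03,0,0,0.006,0,0,0,0.03,0,0,0,0,0,0,0.03,0,0,0,0,0,0,0.03]}' >/dev/null; python3 plan.py 0.5823 -0.1254 0.055 16.8
```

```text
t 7.9 pos [ 0.5834 -0.1258  0.0616] F [ 0.5 -0.1 -3.3] w 0.0398
shift [-0.001  -0.0008  0.0066] turn [ 0.0011 -0.0014  0.0016]
```

```bash
python3 - <<'E'
from rig import *
from h import *
T,S=camera('top'),camera('scene')
f=lambda i:(cv2.resize(i[:,:,::-1],(800,600),interpolation=cv2.INTER_CUBIC)**.6*255**.4).clip(0,255).astype(np.uint8)
cv2.imwrite('pics/p2.png',f(S['img'][135:225,225:345]))
E
```

```text
(no output)
```

View pics/p2.png

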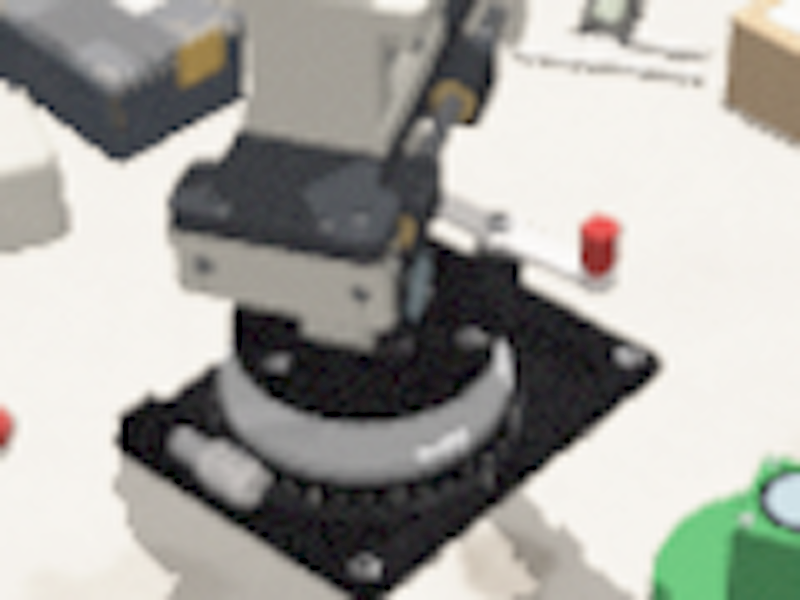

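The head sits centred over the ring with an even gap, and the keeper is open at (600,245). Lowering slowly by feel.

```bash
python3 -m pendant '{"series":[-0.0008,-0.0006,0.002,0,0,0,0.03,0,0,0.001,0,0,0,0.03,0,0,0.001,0,0,0,0.03,0,0,0.001,0,0,0,0.03,0,0,0.0,0,0,0,0.03,0,0,0.0,0,0,0,0.03]}' >/dev/null; python3 plan.py 0.5823 -0.1254 0.0522 16.8
python3 -m pendant '{"series":[0,0,0.0005,0,0,0,0.03,0,0,0.0005,0,0,0,0.03,0,0,0,0,0,0,0.03]}' >/dev/null; python3 plan.py 0.5823 -0.1254 0.0522 16.8
python3 -m pendant '{"series":[0,0,0.0005,0,0,0,0.03,0,0,0.0005,0,0,0,0.03,0,0,0,0,0,0,0.03]}' >/dev/null; python3 plan.py 0.5823 -0.1254 0.0522 16.8
```

```text
t 8.75 pos [ 0.5819 -0.1253  0.0557] F [-0.4 -0.4 -2.4] w 0.0401
shift [0.0003 0.0002 0.0035] turn [0.0001 0.     0.0016]
t 9.12 pos [ 0.5818 -0.1253  0.0546] F [ 0.3  0.3 -2.8] w 0.0401
shift [0.0004 0.0002 0.0024] turn [0.     0.0001 0.0016]
t 9.5 pos [ 0.5819 -0.1253  0.0538] F [-0.1 -0.5 -1.3] w 0.0399
shift [0.0003 0.0002 0.0016] turn [ 0.0001 -0.0001  0.0016]
```

```bash
python3 -m pendant '{"series":[0,0,0.0005,0,0,0,0.03,0,0,0,0,0,0,0.03]}' >/dev/null; python3 plan.py 0.5823 -0.1254 0.0522 16.8
python3 -m pendant '{"series":[0,0,0.0005,0,0,0,0.03,0,0,0,0,0,0,0.03]}' >/dev/null; python3 plan.py 0.5823 -0.1254 0.0522 16.8
```

```text
t 9.75 pos [ 0.582  -0.1252  0.0535] F [-0.1  1.3 -0.1] w 0.0398
shift [0.0002 0.0002 0.0013] turn [ 0.0002 -0.0004  0.0016]
t 10.0 pos [ 0.5821 -0.1253  0.0532] F [-0.1  0.6  4.3] w 0.0398
shift [0.0001 0.0002 0.001 ] turn [ 0.0004 -0.0006  0.0016]
```

```bash
cat > st.py <<'E'
from rig import *
import numpy as np
o=get_obs(); q=o['tcp_rot']; print(round(o['clock'],2),np.round(o['tool_pos'],5),'yaw',round(np.degrees(2*np.arctan2(q[2],q[1])),2),'q0,q3',np.round([q[0],q[3]],4),'F',np.round(o['ft_force'],1),'M',np.round(o['moment'],3))
E
python3 st.py
python3 -m pendant '{"series":[0,0,0,0,0,-0.015,0.03,0,0,0,0,0,0,0.03]}' >/dev/null; python3 st.py
python3 -m pendant '{"series":[0,0,0,0,0,-0.015,0.03,0,0,0,0,0,0,0.03]}' >/dev/null; python3 st.py
```

```text
10.0 [ 0.58213 -0.12526  0.05317] yaw 16.89 q0,q3 [0.0001 0.0003] F [-0.1  0.6  4.3] M [ 0.242  0.357 -0.045]
10.25 [ 0.58196 -0.12486  0.05305] yaw 17.79 q0,q3 [-0.0002  0.0002] F [-1.1  4.3  5.6] M [ 0.622  0.428 -0.121]
10.5 [ 0.5819  -0.12456  0.05309] yaw 18.63 q0,q3 [-0.0005  0.0001] F [-1.   5.4  6.6] M [ 0.808  0.498 -0.183]
```

```bash

python3 -m pendant '{"series":[0,0,0,0,0,0.015,0.03,0,0,0,0,0,0.015,0.03,0,0,0,0,0,0,0.03]}' >/dev/null; python3 st.py
python3 -m pendant '{"series":[0,0,0,0,0,0.015,0.03,0,0,0,0,0,0,0.03]}' >/dev/null; python3 st.py
python3 -m pendant '{"series":[0,0,0,0,0,0.015,0.03,0,0,0,0,0,0,0.03]}' >/dev/null; python3 st.py
```

```text
10.88 [ 0.58226 -0.12535  0.05312] yaw 16.91 q0,q3 [0.0002 0.0005] F [-0.5  2.5  4.8] M [ 0.334  0.221 -0.059]
11.12 [ 0.58213 -0.12507  0.05289] yaw 16.03 q0,q3 [-0.0001  0.0003] F [0.6 3.9 5.5] M [ 0.637  0.128 -0.08 ]
11.38 [ 0.58182 -0.12496  0.05274] yaw 15.15 q0,q3 [-0.0002 -0.    ] F [-1.2  3.3  4.5] M [0.794 0.195 0.045]
```

```bash

python3 -m pendant '{"series":[0.0001,-0.0005,0,0,0,0,0.03,0,0,0,0,0,0,0.03]}' >/dev/null; python3 st.py
python3 -m pendant '{"series":[0.0001,-0.0005,0,0,0,0,0.03,0,0,0,0,0,0,0.03]}' >/dev/null; python3 st.py
python3 -m pendant '{"series":[0,0,0.0005,0,0,0,0.03,0,0,0,0,0,0,0.03]}' >/dev/null; python3 st.py
```

```text
11.62 [ 0.58183 -0.1248   0.05272] yaw 15.17 q0,q3 [ 0.0001 -0.    ] F [-0.3  0.7  5.1] M [0.525 0.21  0.089]
11.88 [ 0.5819  -0.12445  0.05265] yaw 15.17 q0,q3 [0.0002 0.0001] F [-0.3  1.4  3.9] M [0.29  0.02  0.095]
12.12 [ 0.58198 -0.12441  0.05251] yaw 15.18 q0,q3 [0.0002 0.0002] F [0.3 1.7 5.7] M [0.403 0.179 0.127]
```

```bash

python3 -m pendant '{"series":[0,0,0,0,0,-0.01,0.03,0,0,0,0,0,0,0.03]}' >/dev/null; python3 st.py
python3 -m pendant '{"series":[0,-0.0004,0,0,0,0,0.03,0,0,0,0,0,0,0.03]}' >/dev/null; python3 st.py
python3 -m pendant '{"series":[0,0,0.0004,0,0,0,0.03,0,0,0,0,0,0,0.03]}' >/dev/null; python3 st.py
```

```text
12.38 [ 0.58211 -0.12415  0.05237] yaw 15.73 q0,q3 [0.     0.0003] F [0.2 3.3 4.7] M [ 0.558 -0.019  0.031]
12.62 [ 0.58208 -0.12408  0.05239] yaw 15.74 q0,q3 [0.0003 0.0004] F [1.8 1.3 5. ] M [ 0.314 -0.18   0.113]
12.88 [ 0.58208 -0.12404  0.05228] yaw 15.74 q0,q3 [0.0003 0.0005] F [1.3 1.9 7.1] M [ 0.398 -0.061  0.086]
```

```bash

python3 -m pendant '{"series":[0.0003,-0.0003,0,0,0,-0.006,0.03,0,0,0,0,0,0,0.03]}' >/dev/null; python3 st.py
python3 -m pendant '{"series":[0,0,-0.0004,0,0,0,0.03,0,0,0,0,0,0,0.03]}' >/dev/null; python3 st.py
python3 -m pendant '{"series":[0,0,0,0,0,0,0.041,0,0,0,0,0,0,0.043,0,0,0,0,0,0,0.046,0,0,0,0,0,0,0.05,0,0,0,0,0,0,0.05,0,0,0,0,0,0,0.05]}' ; python3 st.py
python3 - <<'E'
from rig import *
from h import *
T,S=camera('top'),camera('scene')
f=lambda i:(cv2.resize(i[:,:,::-1],(400,600),interpolation=cv2.INTER_CUBIC)**.6*255**.4).clip(0,255).astype(np.uint8)
cv2.imwrite('pics/p3.png',np.hstack([f(S['img'][140:230,250:310]),f(T['img'][130:220,290:350])]))
E
```

```text
13.12 [ 0.58226 -0.12373  0.05217] yaw 16.09 q0,q3 [0.0003 0.0004] F [1.6 2.4 6.6] M [0.19  0.002 0.031]
13.38 [ 0.5822  -0.12373  0.05224] yaw 16.08 q0,q3 [0.0002 0.0003] F [1.8 1.5 3. ] M [ 0.189 -0.316  0.011]
clock: 14.12
tool_pos: [0.5819, -0.1235, 0.0522]
tcp_rot: [0.0, 0.99, 0.14, -0.0]
ft_force: [-0.4, 0.2, 0.3]
gripper_width: 0.0499
grasp_force: 0.0
14.12 [ 0.5819  -0.12354  0.0522 ] yaw 16.09 q0,q3 [ 0.0001 -0.    ] F [-0.4  0.2  0.3] M [ 0.036 -0.023 -0.036]
```

View pics/p3.png

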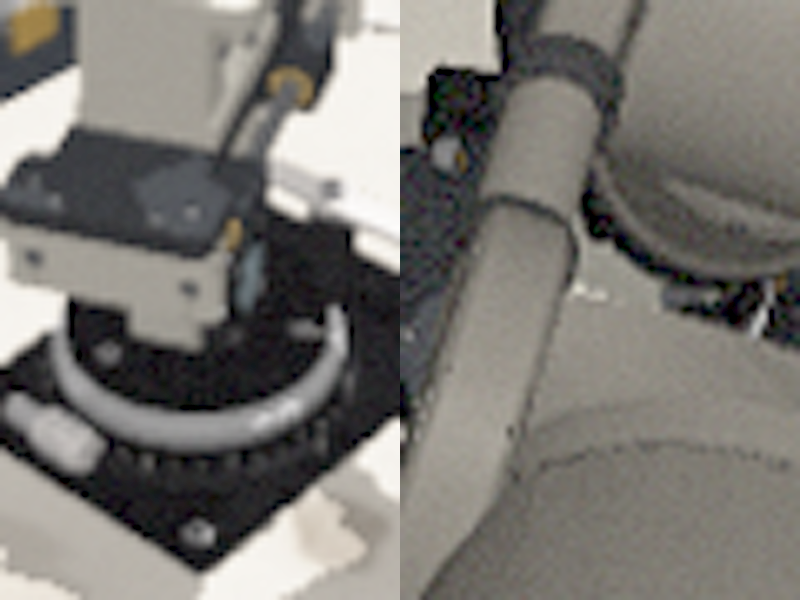

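The plate lies low and level on the ring and the fingers are open. A quick feel test will confirm the seating: regrip and twist slightly both ways.

```bash

python3 -m pendant '{"series":[0,0,0,0,0,0,0.043,0,0,0,0,0,0,0.03,0,0,0,0,0,0,0.03,0,0,0,0,0,0,0.03]}' >/dev/null; python3 st.py
python3 -m pendant '{"series":[0,0,0,0,0,-0.015,0.03,0,0,0,0,0,0,0.03]}'>/dev/null ; python3 st.py
python3 -m pendant '{"series":[0,0,0,0,0,0.015,0.03,0,0,0,0,0,0.015,0.03,0,0,0,0,0,0,0.03]}'>/dev/null ; python3 st.py
```

```text
14.72 [ 0.58196 -0.12354  0.05221] yaw 16.09 q0,q3 [0.0001 0.0001] F [-1.   0.2 -1. ] M [ 0.07  -0.071 -0.015]
14.97 [ 0.5821  -0.12348  0.0524 ] yaw 16.96 q0,q3 [0.     0.0002] F [1.6 1.3 1.4] M [ 0.189 -0.057 -0.163]
15.35 [ 0.58187 -0.12362  0.0524 ] yaw 15.23 q0,q3 [ 0.0002 -0.    ] F [-1.8 -0.2  3.2] M [-0.012  0.172  0.149]
```

It springs back evenly both ways and is lowest in the middle (Mz ∓0.16), so the feet are home. I return to the middle, release and lift off.

```bash

python3 -m pendant '{"series":[0,0,0,0,0,-0.015,0.03,0,0,0,0,0,0,0.03,0,0,0,0,0,0,0.041,0,0,0,0,0,0,0.046,0,0,0,0,0,0,0.055,0,0,0,0,0,0,0.06,0,0,0,0,0,0,0.06,0,0,-0.01,0,0,0,0.06,0,0,-0.02,0,0,0,0.06,0,0,-0.03,0,0,0,0.06,0,0,-0.04,0,0,0,0.06,0,0,0,0,0,0,0.06]}'>/dev/null ; python3 st.py; python3 plan.py 0.5284 -0.1974 0.15 -5.6
python3 - <<'E'
from rig import *
from h import *
S=camera('scene');g=cv2.cvtColor(S['img'],cv2.COLOR_RGB2HSV)
for c,n in((S,'S'),(camera('top'),'T')):
    b=c['img'].astype(int);m=(b[...,0]>110)&(b[...,1]<70)&(b[...,2]<70);v,u=np.nonzero(m)
    w=(v>150)&(v<205)&(u>300)&(u<380);print(n,w.sum(),u[w].mean() if w.any() else 0,v[w].mean() if w.any() else 0)
E
```

```text
16.85 [ 0.58395 -0.12418  0.15652] yaw 16.09 q0,q3 [0.0019 0.0035] F [0.2 0.4 0.8] M [ 0.008  0.063 -0.047]
t 16.85 pos [ 0.584  -0.1242  0.1565] F [0.2 0.4 0.8] w 0.0597
shift [-0.0737  0.0549  0.0063] turn [ 0.0034 -0.0073  0.3786]
S 18 314.0 170.0
T 30 359.6 190.03333333333333
```

```bash

python3 -m pendant '{"series":[-0.0246,0.0183,0,0,0,0,0.045,-0.0246,0.0183,0,0,0,0,0.045,-0.0245,0.0183,0,0,0,0,0.045,0,0,0,0,0,0.126,0.045,0,0,0,0,0,0.126,0.045,0,0,0,0,0,0.126,0.045,0,0,0,0,0,0,0.045,0,0,0,0,0,0,0.045]}'>/dev/null ; python3 st.py; python3 plan.py 0.5284 -0.1974 0.057 -5.6
python3 - <<'E'
from rig import *
from h import *
T,S=camera('top'),camera('scene')
f=lambda i:(cv2.resize(i[:,:,::-1],(800,600),interpolation=cv2.INTER_CUBIC)**.6*255**.4).clip(0,255).astype(np.uint8)
cv2.imwrite('pics/p4.png',f(S['img'][135:225,225:345]))
E
```

```text
17.95 [ 0.52599 -0.19651  0.15159] yaw -5.43 q0,q3 [-0.0002 -0.0006] F [ 0.6  0.5 -1. ] M [-0.013 -0.013 -0.008]
t 17.95 pos [ 0.526  -0.1965  0.1516] F [ 0.6  0.5 -1. ] w 0.0449
shift [0.0026 0.0007 0.0946] turn [-0.0004  0.0012  0.003 ]
```

View pics/p4.png

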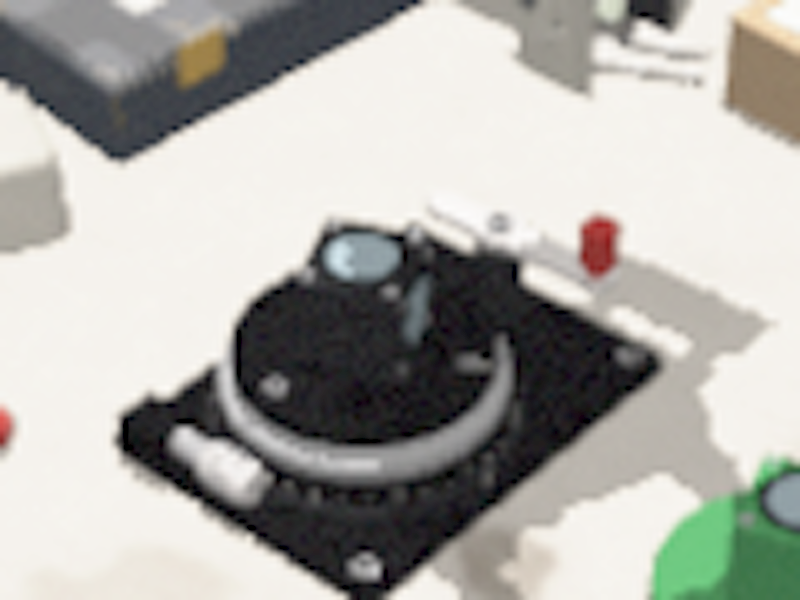

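The head sits concentric and level on the ring, with the index at (475,360) and the keeper open at (600,245). Now I go down over the knob and cage it.

```bash

python3 -m pendant '{"series":[0.0026,0.0007,0.03,0,0,0.003,0.045,0,0,0.03,0,0,0,0.045,0,0,0.02,0,0,0,0.045,0,0,0.01,0,0,0,0.045,0,0,0.0045,0,0,0,0.045,0,0,0,0,0,0,0.045,0,0,0,0,0,0,0.045]}'>/dev/null ; python3 st.py; python3 plan.py 0.5284 -0.1974 0.057 -5.6
python3 -m pendant '{"series":[0,0,0,0,0,0,0.035,0,0,0,0,0,0,0.03,0,0,0,0,0,0,0.025,0,0,0,0,0,0,0.021,0,0,0,0,0,0,0.021]}'; python3 st.py
```

```text
18.93 [ 0.5293  -0.19788  0.0585 ] yaw -5.73 q0,q3 [0.0004 0.0007] F [-0.2  0.2 -0.1] M [ 0.055  0.063 -0.008]
t 18.93 pos [ 0.5293 -0.1979  0.0585] F [-0.2  0.2 -0.1] w 0.0449
shift [-0.0009 -0.0004  0.0015] turn [ 0.0007 -0.0014 -0.0023]
clock: 19.55
tool_pos: [0.5288, -0.1977, 0.0577]
tcp_rot: [0.0, 0.999, -0.05, -0.0]
ft_force: [0.3, -0.3, -0.5]
gripper_width: 0.0212
grasp_force: 0.0
19.55 [ 0.52881 -0.19768  0.05771] yaw -5.74 q0,q3 [ 0.0001 -0.    ] F [ 0.3 -0.3 -0.5] M [ 0.067  0.047 -0.031]
```

Swinging the keeper along its arc: first 10 rows, then a check.

```bash

python3 -m pendant '{"series":[0.0001,0.0036,0,0,0,-0.08,0.021,0.0002,0.0036,0,0,0,-0.08,0.021,0.0001,0.0036,0,0,0,-0.08,0.021,0.0002,0.0036,0,0,0,-0.08,0.021,0.0001,0.0036,0,0,0,-0.08,0.021,0.0002,0.0036,0,0,0,-0.08,0.021,0.0001,0.0036,0,0,0,-0.08,0.021,0.0002,0.0036,0,0,0,-0.08,0.021,0.0001,0.0036,0,0,0,-0.08,0.021,0.0002,0.0036,0,0,0,-0.08,0.021,0,0,0,0,0,0,0.021]}'>/dev/null; python3 st.py; python3 -c "
import numpy as np
for t in (174.4-.0+45.8,262.8,267): a=np.radians(t); print(.573+.045*np.cos(a),-.2018+.045*np.sin(a),t-180)"
```

```text
20.93 [ 0.53927 -0.23119  0.0576 ] yaw 40.05 q0,q3 [-0. -0.] F [-0.3  0.3 -0.1] M [-0.012 -0.07   0.023]
0.538629178711441 -0.23084559594757778 40.19999999999999
0.5673600044896063 -0.24644516155915153 82.80000000000001
0.5706448819690675 -0.24673832906395582 87
```

```bash

python3 -m pendant '{"series":[0.0001,0.0036,0,0,0,-0.08,0.021,0.0002,0.0036,0,0,0,-0.08,0.021,0.0001,0.0036,0,0,0,-0.08,0.021,0.0002,0.0036,0,0,0,-0.08,0.021,0.0001,0.0036,0,0,0,-0.08,0.021,0.0002,0.0036,0,0,0,-0.08,0.021,0.0001,0.0036,0,0,0,-0.08,0.021,0.0002,0.0036,0,0,0,-0.08,0.021,0.0001,0.0036,0,0,0,-0.08,0.021,0,0,0,0,0,0,0.021]}'>/dev/null; python3 st.py
python3 -m pendant '{"series":[0,0.0015,0,0,0,-0.03,0.021,0,0.0015,0,0,0,-0.03,0.021,0,0,0,0,0,0,0.021]}'>/dev/null; python3 st.py
python3 -m pendant '{"series":[0,0.001,0,0,0,0,0.021,0,0,0,0,0,0,0.021]}'>/dev/null; python3 st.py
```

```text
22.18 [ 0.56685 -0.24658  0.05756] yaw 81.24 q0,q3 [-0.0001 -0.0001] F [ 0.2  0.  -0.3] M [-0.063 -0.054  0.036]
22.55 [ 0.56871 -0.24655  0.05743] yaw 84.82 q0,q3 [-0.0014 -0.0007] F [-5.1  1.3  1.9] M [ 0.238  0.726 -0.012]
22.8 [ 0.56885 -0.24654  0.05736] yaw 84.81 q0,q3 [-0.0022 -0.0012] F [-7.4  1.2  3.7] M [ 0.247  1.273 -0.042]
```

The keeper is at a firm stop close to the expected angle. I back off, open, lift and look.

```bash

python3 -m pendant '{"series":[0,-0.003,0,0,0,0,0.024,0,0,0,0,0,0,0.03,0,0,0,0,0,0,0.035,0,0,0,0,0,0,0.035,0,0,-0.01,0,0,0,0.035,0,0,-0.03,0,0,0,0.035,0,0,-0.04,0,0,0,0.035,0,-0.03,-0.03,0,0,0,0.035,0,-0.05,-0.02,0,0,0,0.035,0,-0.05,0,0,0,0,0.035,0,-0.05,0,0,0,0,0.035,0,0,0,0,0,0,0.035]}'>/dev/null; python3 st.py
python3 - <<'E'
from rig import *
from h import *
T,S=camera('top'),camera('scene')
f=lambda i:(cv2.resize(i[:,:,::-1],(400,300),interpolation=cv2.INTER_CUBIC)**.6*255**.4).clip(0,255).astype(np.uint8)
cv2.imwrite('pics/p5.png',np.hstack([f(T['img'][130:205,285:385]),f(S['img'][145:220,240:340])]))
for c in (T,S):
    b=c['img'].astype(int);m=(b[...,0]>110)&(b[...,1]<75)&(b[...,2]<75);v,u=np.nonzero(m)
    w=(v>140)&(v<205)&(u>290)&(u<400);print(w.sum(),u[w].mean(),v[w].mean())
    print(ray(c,(u[w].mean(),v[w].mean()),.07), fitc(c,[.583,-.1245],.0455,.05,-1))
E
```

```text
24.3 [ 0.38611 -0.22981  0.18862] yaw 84.69 q0,q3 [-0.0001 -0.0002] F [ 0.1 -0.   0.6] M [-0.077 -0.111 -0.017]
32 380.5 172.0
[ 0.56736249 -0.24695819] [ 0.58233625 -0.12301314]
18 311.1111111111111 155.27777777777777
[ 0.5660062  -0.24686953] [ 0.57973319 -0.11913238]
```

View pics/p5.png

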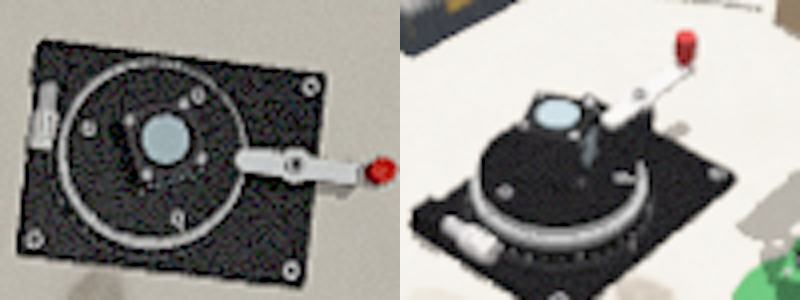

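The finger points at the axis over the plate's rim. The knob is at crop (381,170), which works out to (0.567,-0.247), the closed position. The plate is concentric with the ring, so I'm handing in.

```bash
python3 -c "
from rig import *
print(job_done())"
```

```text
the job is handed in; nothing more can be done
None
```

I set the mirror head home in its three seats and let go of it, swung the keeper over the rim to its stop, and handed the job in at about 24 s with the arm clear; no verdict was returned.

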